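# Flip the mould frame's kickstand down and hold the frame upright on it

## Task

The plaster mould frame is leaning back on its rests with its kickstand folded up. First flip the kickstand down past its over-centre point so that it snaps fully down to its stop, then take the frame by its top bar, ease it gently forward until it stands upright and you feel the kickstand's foot bear on the steel plate, and finish while still holding it there by the bar with light pressure on the foot: the frame tips back if let go. Do not let it fall over forward, and leave the can, cup and bowl where they are.

Things in the scene. Friction and masses are not known exactly. Their poses are not given: they have to be found in the camera images.
- axle (a point): Centre of the steel axle at the foot of the frame, 50 mm above the table, on the fixed plywood base (280 x 300 x 12 mm, reaching 160 mm to -x and 120 mm to +x of the axle). Axes: y along the axle, z up, -x is the front (towards the robot), +x the back.
- mould_frame (a joint): Tilt of the frame about the axle's +y, rad: 0 upright; positive leans back (top to +x), to 0.35 on the two back rests, where it starts; negative falls forward, to -0.35. Only gravity moves it: at 0 it tips back (about 0.5 to 1.5 N at the bar). With the kickstand fully down its foot meets the steel plate at 0 +-0.01; with the kickstand up nothing stops the frame at upright.
- hold_bar (a point): Round steel top bar (the part mould_frame_c0), 18 mm diameter, 216 mm along y; origin at its centre, 215 mm above the axle in frame axes (= axle's axes when upright, origin on the axle, tilting with the frame; the bar's own axes are parallel). The frame is two aluminium posts at y = +-100 mm with a plaster mould (0.7 to 1.2 kg in all) at the back; the plaster begins 52 mm below the bar.
- pivot (a point): Pivot of the kickstand, at the end of a stub hub (22 mm thick) on the frame's front: at (-70, -60, +121) mm in frame axes; its own axes are the frame axes. The round steel leg, 12 mm thick, runs 130 mm from here to the foot's centre.
- kickstand (a joint): Turn of the kickstand on the frame, rad: 0 folded up (start), 1.92 fully down at its stop. A spring resists (up to about 4 N at the foot) until 0.8 and then snaps it down by itself. At joint q, with p = q - 0.2, the foot is at pivot + 130 mm x (-0.199 sin p, cos p, -0.980 sin p) in frame axes: it starts sideways to +y, slightly up, and swings down and a little forward.
- stand_foot (a point): Black rubber ball (the part kickstand_c0), 26 mm diameter, at the end of the kickstand's leg; origin at its centre. It can be pinched front and back from above, or pressed from above.
- foot_plate: Loose steel plate, 90 x 110 x 20 mm (1.6 kg), lying on the base in front of the frame near its -y end, under where the kickstand's foot comes down; origin at the centre of its underside, its top 32 mm above the table.
- spray_can: Bystander: plain metal spray can, 60 mm diameter, 170 mm high, standing on the table; origin at the centre of its underside.
- mixing_cup: Bystander: white plastic cup, 80 mm diameter, 100 mm high; origin at the centre of its underside.
- bowl: Bystander: white bowl, 130 mm diameter, 55 mm high; origin at the centre of its underside.

How it is judged:
On the way:
1. the kickstand has been flipped fully down while the frame still leans back (value of joint kickstand above 1.8 rad and value of joint mould_frame above 0.1 rad), for 0.2 s.
At the end, for the whole second after the job is handed in: The kickstand is fully down (joint above 1.8 rad); the frame is upright within 0.06 rad and still; the kickstand's foot bears on the steel plate with more than 1 N; the fingers are still holding the top bar (more than 1 N of contact) (value of joint kickstand above 1.8 rad and value of joint mould_frame between -0.06 and 0.06 rad and velocity of joint mould_frame between -0.05 and 0.05 rad/s and contact force between kickstand_c0 and foot_plate above 1 N and contact force between the fingers and mould_frame_c0 above 1 N); the arm keeps its last pose, push and grip.
It fails at once if the frame falls over forward (value of joint mould_frame below -0.15 rad).
It fails at once if the kickstand's foot is slammed or forced onto the plate (over 100 N) (contact force between kickstand_c0 and foot_plate above 100 N).
It fails at once if the spray can is moved by more than 30 mm (distance of spray_can from where it was at the start of the episode above 0.03 m).
It fails at once if the mixing cup is moved by more than 30 mm (distance of mixing_cup from where it was at the start of the episode above 0.03 m).
It fails at once if the bowl is moved by more than 30 mm (distance of bowl from where it was at the start of the episode above 0.03 m).
It also fails if it takes over 51 s, if anything falls off the work surface, if the arm or the gripper's body presses on something with over 40 N, if the wrist force passes 120 N, or if a joint passes its speed limit or range.

## Robot

A 7-joint arm with a two-finger parallel gripper is mounted at the origin on the work surface. World frame = base frame: x ahead of the robot, y to its left, z up, the work surface at z = 0. Lengths are in m, angles in rad, forces in N, time in s.
With the tool pointing down it reaches from about 0.4 to 0.85 m from the base axis. Payload 4.5 kg.
Tool frame: the origin (TCP) lies midway between the tips of the shut fingers; the grasp point (between the pads) lies 19 mm behind it; z points along the fingers, y is the line along which they close (so a half turn about z gives the same grasp; the last joint's range is limited). The gripper opens to 85 mm and grips with 20 to 120 N. Pads are 22 mm wide; open, the fingers measure 114 mm over their backs; the gripper's body (76 mm by 85 mm) begins 54 mm behind the grasp point. The pads swing forward as they close: fully open they stand 13 mm farther back than shut.
Start: joints at [1.365, 0.689, -0.195, 1.565, 0.157, 0.902, -0.215], TCP at [0.148, -0.607, 0.231] pointing down, gripper open.
Joint ranges: [-3.01, 3.01], [-0.46, 2.08], [-1.47, 1.51], [0.13, 2.56], [-1, 4.14], [0.04, 2.09], [-2.66, 2.66]. Speed limits (rad/s): [2.57, 2.57, 3.14, 3.14, 3.14, 3.14, 3.14].

## Interface

Orientations are given as [roll, pitch, yaw] about the fixed x, y, z axes, in that order (R = Rz(yaw) Ry(pitch) Rx(roll)).
In Python, from workcell import bot gives the robot as it stands. The module is installed in compiled form; this text tells all that it offers.
- The arm moves only by the shell command python3 -m creep 'ROWS' [FORCE]. ROWS is JSON, a list of rows, each an object of numbers: "dx", "dy", "dz": the shift along the tool's x, y, z normalised to -1 to 1, where 1 is 2.5 cm; "wx", "wy", "wz": the turn, a rotation vector about the tool's x, y, z normalised to -1 to 1, where 1 is 6 degrees; "gripper": the closure, from -1 (fully open) to 1 (shut). In form: [{"dx": .., "dy": .., "dz": .., "wx": .., "wy": .., "wz": .., "gripper": ..}, ...]. A call has 1 to 10 rows; each row shifts and turns the commanded pose from where the row before left it, along the tool's axes as they then stand; what a row does not reach is not made up. A row lasts 1/8 s, in which the tool goes at most 62.5 mm and 10.7 degrees, less where a joint would pass 70% of its speed; a pose out of reach is approached as far as the arm can. A call with a number of a shift or a turn outside -1 to 1 is refused whole. A call with a gripper value outside its range is refused whole. The fingers move at their own pace and stop on an object; FORCE is the grip in N (left out, the last holds). Time passes only in rows, so rows that do not move let the fingers close. It gives the time, the measured TCP pose, the force, the opening and the grip force at its end, in the units of the state.
- bot.get_state(): the state, without advancing time (a new reading comes with each control period).
- bot.snapshot(name): name is "scene" or "side" or "wrist"; returns a dict with "image" (400x640x3 uint8, blue, green, red), "depth" (400x640 float32, m along the optical axis (not along the pixel's ray), 0 where there is no reading), "camera_matrix" (3x3 intrinsics, pixels), "world_to_cam" (4x4, takes a point from world to camera coordinates). Camera axes: x right, y up, looking along -z (the intrinsics and any distortion apply to the point x, -y, -z); pixel columns grow to the right and rows downward; lengths in m; the calibration is good to about 2 mm. The wrist camera is an equidistant fisheye: a pixel r from the principal point sees the ray r / f radians off the axis. A picture is of the moment at which its call begins.
- bot.sign_off(): hands the job in; it is judged then, once.
The state is a dict: "time": time; "joints": joint angles; "dq": joint speeds; "joint_efforts": joint torques, N m; "eef_pos": TCP position; "tool_rot": TCP orientation; "ft_force": force on the tool from outside, world axes, zero at the start; "moment": the same for the moment, N m; "finger_gap": opening from 0.0 (shut) to 1.0 (fully open); "grip_force": force on a finger pad.
Only numpy, scipy, OpenCV 4.12 (cv2) and the standard library are available. Lean on these libraries where they do the work, as an engineer would, in place of code of your own. Each camera call takes 0.05 s, during which the arm holds its last target. There are 200 camera calls.

## Working session

There is one attempt and no reset: what is moved stays moved. The work goes in short steps, Python scripts to look and compute and a shell command to move; the robot and the scene stay as the last step left them, time stands still between calls to the robot, and variables do not carry over. Pictures are saved under pics/ and viewed, at most 10 in all, crops included, and the job is handed in when it is done.

```bash
mkdir -p pics; python3 - <<'E'
from workcell import bot
import cv2,numpy as np
for n in("scene","side"):
    s=bot.snapshot(n);cv2.imwrite(f"pics/{n}0.png",s["image"]);np.savez(f"pics/{n}0.npz",**s)
    print(n,np.linalg.inv(s["world_to_cam"]).round(2).tolist(),s["camera_matrix"].tolist())
st=bot.get_state();print(st)
E
```

```text
scene [[0.83, -0.52, 0.2, 0.78], [0.56, 0.78, -0.3, -0.34], [0.0, 0.36, 0.93, 1.25], [0.0, 0.0, 0.0, 1.0]] [[375.54953651680404, 0.0, 323.24562704292765], [0.0, 375.54953651680404, 200.1051128127198], [0.0, 0.0, 1.0]]
side [[-0.99, 0.09, -0.14, 0.35], [-0.17, -0.5, 0.85, 1.23], [0.01, 0.86, 0.51, 0.9], [0.0, 0.0, 0.0, 1.0]] [[421.14762649970953, 0.0, 317.46969661653685], [0.0, 421.14762649970953, 196.54705127078822], [0.0, 0.0, 1.0]]
{'time': 0.1, 'joints': array([ 1.36479505,  0.68989875, -0.1944991 ,  1.56626197,  0.15729537,
        0.90251634, -0.21509129]), 'dq': array([-0.00018778, -0.00115248, -0.00011334, -0.00276896, -0.00122274,
       -0.0015442 ,  0.00063544]), 'joint_efforts': array([-3.31091658e-03, -5.40600085e+01, -1.27142686e+00, -1.58985311e+01,
        9.40413825e-03,  4.35005364e-03,  2.47543613e-05]), 'eef_pos': array([ 0.14824564, -0.60654712,  0.23055873]), 'tool_rot': array([-3.13990296e+00,  1.36931738e-04,  2.39870050e-01]), 'ft_force': array([ 0.18642274,  0.09583031, -0.03784979]), 'moment': array([ 0.06905917,  0.0285171 , -0.00913637]), 'grip_force': 0.0, 'finger_gap': 0.9996318170469568}
```

View pics/scene0.png

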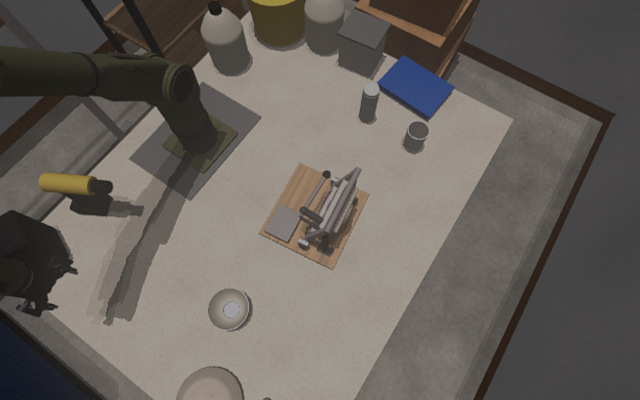

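View pics/side0.png

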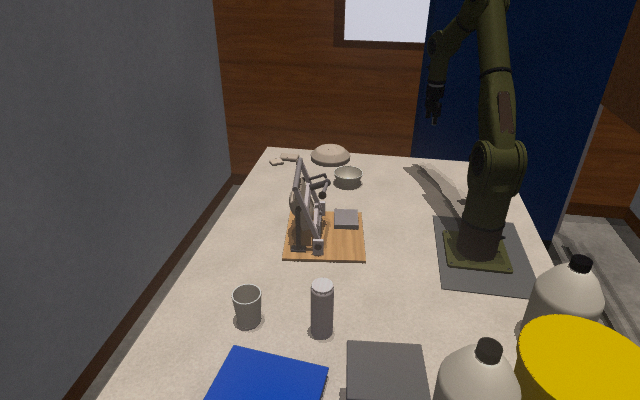

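The scene view shows the frame around (335,205), the plate at (283,223), a dark ball near (326,174) (the foot), the can at (370,100), the cup at (416,137) and the bowl at (230,310). Next I'll enlarge the crop and deproject.

```bash
cat > h.py <<'E'
import numpy as np
def cloud(s):
    K=s["camera_matrix"];d=s["depth"];v,u=np.mgrid[:400,:640]
    c=np.stack([(u-K[0,2])/K[0,0]*d,-(v-K[1,2])/K[1,1]*d,-d,np.ones_like(d)],-1)
    return (c@np.linalg.inv(s["world_to_cam"]).T)[...,:3]
E
python3 - <<'E'
import numpy as np,cv2
from h import cloud
s=dict(np.load("pics/scene0.npz"));P=cloud(s);im=s["image"]
cv2.imwrite("pics/crop0.png",cv2.resize(im[150:280,250:380],None,fx=4.6,fy=4.6,interpolation=cv2.INTER_CUBIC))
hsv=cv2.cvtColor(im,cv2.COLOR_BGR2HSV)
z=P[...,2]
roi=np.zeros(z.shape,bool);roi[150:280,250:380]=1
w=roi&(z>.008)&(z<.017)&(s["depth"]>0)
r=cv2.minAreaRect(P[w][:,:2].astype(np.float32)*1000);print("base",r,w.sum())
p=roi&(z>.028)&(z<.036);p[:,300:]=0
print("plate",cv2.minAreaRect(P[p][:,:2].astype(np.float32)*1000),p.sum())
for n,(u,v) in dict(foot=(326,174),can=(371,88),cup=(416,128),bowl=(231,310)).items():print(n,P[v-1:v+2,u-1:u+2].reshape(-1,3).mean(0).round(3))
t=roi&(z>.235);print("top",P[t].min(0),P[t].max(0),t.sum())
E
```

```text
base ((526.783203125, 0.0490875244140625), (279.95855712890625, 419.3356018066406), 7.537901878356934) 3141
plate ((461.6747131347656, -98.04719543457031), (90.2198257446289, 110.6087875366211), 7.4243483543396) 729
foot [0.528 0.059 0.22 ]
can [0.464 0.439 0.169]
cup [0.674 0.372 0.189]
bowl [ 0.487 -0.422  0.004]
top [ 0.59412241 -0.3421728   0.23547215] [0.78484049 0.11394301 1.24902387] 554
```

View pics/crop0.png

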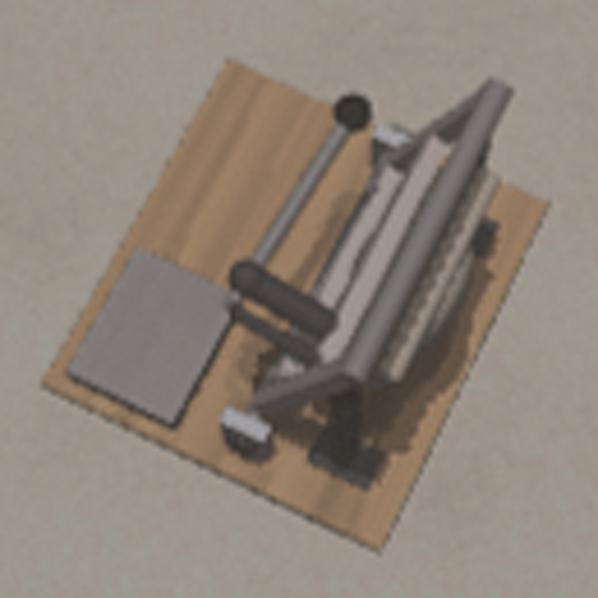

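The crop shows the base corners at (228,60), (550,203), (382,552) and (42,385), the foot ball at (352,110), the hub at (245,275), and the top bar running from (497,88) to (358,362).

```bash
python3 - <<'E'
import numpy as np,cv2
from h import cloud
s=dict(np.load("pics/scene0.npz"));P=cloud(s);K=s["camera_matrix"];T=np.linalg.inv(s["world_to_cam"])
def ray(u,v,z):
    d=T[:3,:3]@np.array([(u-K[0,2])/K[0,0],-(v-K[1,2])/K[1,1],-1]);o=T[:3,3];return o+d*(z-o[2])/d[2]
cs=np.array([ray(250+a/4.6,150+b/4.6,.012) for a,b in[(228,60),(550,203),(382,552),(42,385)]])
print(cs.round(3));C=cs.mean(0)
yaw=np.arctan2(*(cs[0]+cs[1]-0)[[1,0]]) if 0 else np.arctan2(*((cs[1]+cs[2]-cs[0]-cs[3])[[1,0]]));print("yaw",np.degrees(yaw))
yaw=np.radians(7.45)
Rz=lambda a:np.array([[np.cos(a),-np.sin(a),0],[np.sin(a),np.cos(a),0],[0,0,1]])
Ry=lambda a:np.array([[np.cos(a),0,np.sin(a)],[0,1,0],[-np.sin(a),0,np.cos(a)]])
A=C+Rz(yaw)@[.02,0,0];A[2]=.05;print("axle",A.round(4))
def fr(p,t):return A+Rz(yaw)@Ry(t)@np.array(p)
piv=np.array([-.07,-.06,.121])
def foot(q):p=q-.2;return piv+.13*np.array([-.199*np.sin(p),np.cos(p),-.98*np.sin(p)])
for t in(.35,0):
    print(t,"bar",fr([0,0,.215],t).round(3),"piv",fr(piv,t).round(3))
    for q in(0,.4,.8,1.2,1.92):print(q,fr(foot(q),t).round(3))
def px(p):
    c=s["world_to_cam"]@[*p,1];return (K[0,2]+K[0,0]*c[0]/-c[2],K[1,2]-K[1,1]*c[1]/-c[2])
for p in([0,-.108,.215],[0,.108,.215],foot(0),piv):
    u,v=px(fr(p,.35));print("crop px",(u-250)*4.6,(v-150)*4.6)
t=(P[...,2]>.24)&(P[...,2]<.29)&(abs(P[...,0]-.6)<.1)&(abs(P[...,1])<.15)
q=(P[t]-A)@Rz(yaw);print("bar pts in axle frame med",np.median(q,0),q.min(0),q.max(0))
E
```

```text
[[ 0.372  0.123  0.012]
 [ 0.648  0.161  0.012]
 [ 0.688 -0.136  0.012]
 [ 0.411 -0.173  0.012]]
yaw 7.683618543194036
axle [ 0.5497 -0.0035  0.05  ]
0.35 bar [0.623 0.006 0.252] piv [ 0.533 -0.066  0.188]
0 [0.53  0.062 0.21 ]
0.4 [0.504 0.058 0.166]
0.8 [0.481 0.035 0.125]
1.2 [ 0.468 -0.004  0.094]
1.92 [ 0.469 -0.094  0.078]
0 bar [ 0.55  -0.003  0.265] piv [ 0.488 -0.072  0.171]
0 [0.477 0.055 0.196]
0.4 [0.466 0.054 0.146]
0.8 [0.46  0.032 0.099]
1.2 [ 0.457 -0.005  0.064]
1.92 [ 0.465 -0.094  0.045]
crop px 352.55179163461287 382.3992563101866
crop px 501.9038640323027 89.28676042713388
crop px 354.17551390814896 115.32697336462054
crop px 248.81272687706135 280.9478340432311
bar pts in axle frame med [ 0.07204839 -0.00555741  0.20884103] [ 0.05837682 -0.10724665  0.19022302] [0.08036351 0.10868881 0.21494983]
```

Model and image agree. Tool x is tangential to the base, so a constant tool-frame motion sweeps the arm round on an arc.

```bash
python3 -m creep '[{"dx":1,"dy":-0.1,"dz":-0.15,"wz":-0.42,"gripper":1},{"dx":1,"dy":-0.1,"dz":-0.15,"wz":-0.42,"gripper":1},{"dx":1,"dy":-0.1,"dz":-0.15,"wz":-0.42,"gripper":1},{"dx":1,"dy":-0.1,"dz":-0.15,"wz":-0.42,"gripper":1},{"dx":1,"dy":-0.1,"dz":-0.15,"wz":-0.42,"gripper":1},{"dx":1,"dy":-0.1,"dz":-0.15,"wz":-0.42,"gripper":1},{"dx":1,"dy":-0.1,"dz":-0.15,"wz":-0.42,"gripper":1},{"dx":1,"dy":-0.1,"dz":-0.15,"wz":-0.42,"gripper":1},{"dx":1,"dy":-0.1,"dz":-0.15,"wz":-0.42,"gripper":1},{"dx":1,"dy":-0.1,"dz":-0.15,"wz":-0.42,"gripper":1}]' 40
python3 -m creep '[{"dx":1,"dy":-0.1,"dz":-0.15,"wz":-0.42,"gripper":1},{"dx":1,"dy":-0.1,"dz":-0.15,"wz":-0.42,"gripper":1},{"dx":1,"dy":-0.1,"dz":-0.15,"wz":-0.42,"gripper":1},{"dx":1,"dy":-0.1,"dz":-0.15,"wz":-0.42,"gripper":1},{"dx":1,"dy":-0.1,"dz":-0.15,"wz":-0.42,"gripper":1},{"dx":1,"dy":-0.1,"dz":-0.15,"wz":-0.42,"gripper":1},{"dx":1,"dy":-0.1,"dz":-0.15,"wz":-0.42,"gripper":1},{"dx":1,"dy":-0.1,"dz":-0.15,"wz":-0.42,"gripper":1},{"dx":1,"dy":-0.1,"dz":-0.15,"wz":-0.42,"gripper":1},{"dx":1,"dy":-0.1,"dz":-0.15,"wz":-0.42,"gripper":1}]'
```

```text
validation failed for argument at $[0]...
validation failed for argument at $[0]...
```

```bash
python3 -m creep '[{"dx":1,"dy":-0.1,"dz":-0.15,"wx":0,"wy":0,"wz":-0.42,"gripper":1},{"dx":1,"dy":-0.1,"dz":-0.15,"wx":0,"wy":0,"wz":-0.42,"gripper":1}]' 40
```

```text
time: 0.35
eef_pos: [0.1981, -0.5883, 0.2389]
tool_rot: [-3.142, -0.001, 0.332]
ft_force: [0.5, -0.5, 0.8]
finger_gap: 0.605
grip_force: 0.0
```

```bash
python3 -m creep '[{"dx":1,"dy":-0.1,"dz":-0.15,"wx":0,"wy":0,"wz":-0.42,"gripper":1},{"dx":1,"dy":-0.1,"dz":-0.15,"wx":0,"wy":0,"wz":-0.42,"gripper":1},{"dx":1,"dy":-0.1,"dz":-0.15,"wx":0,"wy":0,"wz":-0.42,"gripper":1},{"dx":1,"dy":-0.1,"dz":-0.15,"wx":0,"wy":0,"wz":-0.42,"gripper":1},{"dx":1,"dy":-0.1,"dz":-0.15,"wx":0,"wy":0,"wz":-0.42,"gripper":1},{"dx":1,"dy":-0.1,"dz":-0.15,"wx":0,"wy":0,"wz":-0.42,"gripper":1},{"dx":1,"dy":-0.1,"dz":-0.15,"wx":0,"wy":0,"wz":-0.42,"gripper":1},{"dx":1,"dy":-0.1,"dz":-0.15,"wx":0,"wy":0,"wz":-0.42,"gripper":1},{"dx":1,"dy":-0.1,"dz":-0.15,"wx":0,"wy":0,"wz":-0.42,"gripper":1},{"dx":1,"dy":-0.1,"dz":-0.15,"wx":0,"wy":0,"wz":-0.42,"gripper":1}]'
python3 -m creep '[{"dx":1,"dy":-0.1,"dz":-0.15,"wx":0,"wy":0,"wz":-0.42,"gripper":1},{"dx":1,"dy":-0.1,"dz":-0.15,"wx":0,"wy":0,"wz":-0.42,"gripper":1},{"dx":1,"dy":-0.1,"dz":-0.15,"wx":0,"wy":0,"wz":-0.42,"gripper":1},{"dx":1,"dy":-0.1,"dz":-0.15,"wx":0,"wy":0,"wz":-0.42,"gripper":1},{"dx":1,"dy":-0.1,"dz":-0.15,"wx":0,"wy":0,"wz":-0.42,"gripper":1},{"dx":1,"dy":-0.1,"dz":-0.15,"wx":0,"wy":0,"wz":-0.42,"gripper":1},{"dx":1,"dy":-0.1,"dz":-0.15,"wx":0,"wy":0,"wz":-0.42,"gripper":1},{"dx":1,"dy":-0.1,"dz":-0.15,"wx":0,"wy":0,"wz":-0.42,"gripper":1},{"dx":1,"dy":-0.1,"dz":-0.15,"wx":0,"wy":0,"wz":-0.42,"gripper":1},{"dx":1,"dy":-0.1,"dz":-0.15,"wx":0,"wy":0,"wz":-0.42,"gripper":1}]'
```

```text
time: 1.6
eef_pos: [0.3986, -0.4422, 0.2766]
tool_rot: [3.142, 0.0, 0.771]
ft_force: [-0.6, -0.2, -0.6]
finger_gap: -0.001
grip_force: 0.0
time: 2.85
eef_pos: [0.5187, -0.2238, 0.314]
tool_rot: [3.142, 0.0, 1.21]
ft_force: [0.5, -0.6, -0.1]
finger_gap: 0.001
grip_force: 0.0
```

```bash
python3 -m creep '[{"dx":0.96,"dy":-0.08,"dz":0,"wx":0,"wy":0,"wz":-0.47,"gripper":1},{"dx":0.96,"dy":-0.08,"dz":0,"wx":0,"wy":0,"wz":-0.47,"gripper":1},{"dx":0.96,"dy":-0.08,"dz":0,"wx":0,"wy":0,"wz":-0.47,"gripper":1},{"dx":0.96,"dy":-0.08,"dz":0,"wx":0,"wy":0,"wz":-0.47,"gripper":1},{"dx":0.96,"dy":-0.08,"dz":0,"wx":0,"wy":0,"wz":-0.47,"gripper":1},{"dx":0.96,"dy":-0.08,"dz":0,"wx":0,"wy":0,"wz":-0.47,"gripper":1},{"dx":0.96,"dy":-0.08,"dz":0,"wx":0,"wy":0,"wz":-0.47,"gripper":1},{"dx":0.96,"dy":-0.08,"dz":0,"wx":0,"wy":0,"wz":-0.47,"gripper":1},{"dx":0.96,"dy":-0.08,"dz":0,"wx":0,"wy":0,"wz":-0.47,"gripper":1},{"dx":0.96,"dy":-0.08,"dz":0,"wx":0,"wy":0,"wz":-0.47,"gripper":1}]'
```

```text
time: 4.1
eef_pos: [0.532, 0.0142, 0.3138]
tool_rot: [3.142, 0.0, 1.703]
ft_force: [-0.0, 0.9, 0.0]
finger_gap: -0.0
grip_force: 0.0
```

```bash
python3 -m creep '[{"dx":0.9,"dy":0.1,"dz":0.8,"wx":0,"wy":0,"wz":0,"gripper":1},{"dx":0.9,"dy":0.06,"dz":0.8,"wx":0,"wy":0,"wz":0,"gripper":1},{"dx":0,"dy":0,"dz":0.8,"wx":0,"wy":0,"wz":0,"gripper":1},{"dx":0,"dy":0,"dz":0.4,"wx":0,"wy":0,"wz":0,"gripper":1},{"dx":0,"dy":0,"dz":0.2,"wx":0,"wy":0,"wz":0,"gripper":1},{"dx":0,"dy":0,"dz":0.2,"wx":0,"wy":0,"wz":0,"gripper":1},{"dx":0,"dy":0,"dz":0.2,"wx":0,"wy":0,"wz":0,"gripper":1}]'
python3 - <<'E'
from workcell import bot
import cv2
s=bot.snapshot("side");cv2.imwrite("pics/side1.png",cv2.resize(s["image"][140:270,240:400],None,fx=4,fy=4,interpolation=cv2.INTER_CUBIC))
E
```

```text
time: 4.97
eef_pos: [0.5308, 0.0577, 0.229]
tool_rot: [3.141, 0.0, 1.699]
ft_force: [-0.7, -0.0, 0.1]
finger_gap: -0.003
grip_force: 0.0
```

View pics/side1.png

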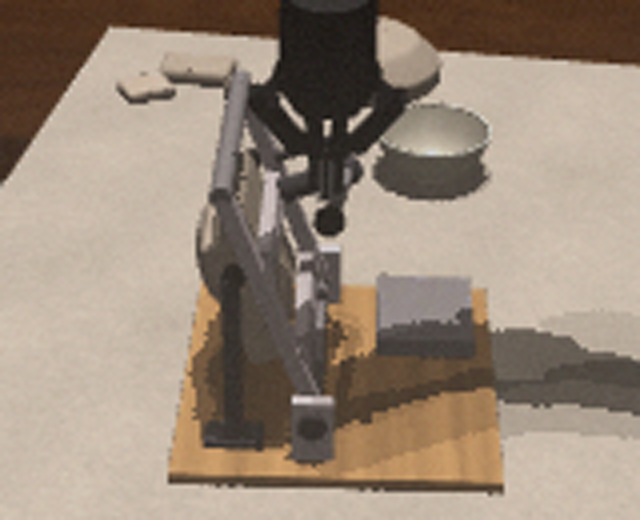

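The shut fingertips are directly above the foot ball at crop pixel (330,215). The knuckles are clear of the bar. Now I'll press along the arc.

```bash
python3 -m creep '[{"dx":0.1,"dy":-0.1,"dz":0.4,"wx":0,"wy":0,"wz":0,"gripper":1},{"dx":0,"dy":-0.26,"dz":0.44,"wx":0,"wy":0,"wz":0,"gripper":1},{"dx":0,"dy":-0.26,"dz":0.44,"wx":0,"wy":0,"wz":0,"gripper":1},{"dx":0,"dy":-0.26,"dz":0.44,"wx":0,"wy":0,"wz":0,"gripper":1},{"dx":0,"dy":-0.26,"dz":0.44,"wx":0,"wy":0,"wz":0,"gripper":1}]'
```

```text
time: 5.65
eef_pos: [0.5018, 0.0571, 0.1748]
tool_rot: [3.14, -0.0, 1.7]
ft_force: [-0.2, -1.5, 5.2]
finger_gap: 0.001
grip_force: 2.2
```

Contact at about 5 N, following the arc. Continuing past over-centre.

```bash
python3 -m creep '[{"dx":-0.15,"dy":-0.26,"dz":0.42,"wx":0,"wy":0,"wz":0,"gripper":1},{"dx":-0.18,"dy":-0.26,"dz":0.42,"wx":0,"wy":0,"wz":0,"gripper":1},{"dx":-0.22,"dy":-0.26,"dz":0.42,"wx":0,"wy":0,"wz":0,"gripper":1},{"dx":-0.24,"dy":-0.25,"dz":0.42,"wx":0,"wy":0,"wz":0,"gripper":1},{"dx":-0.3,"dy":-0.2,"dz":0.4,"wx":0,"wy":0,"wz":0,"gripper":1},{"dx":-0.3,"dy":-0.2,"dz":0.35,"wx":0,"wy":0,"wz":0,"gripper":1}]'
python3 - <<'E'
from workcell import bot
import cv2
s=bot.snapshot("side");cv2.imwrite("pics/side2.png",cv2.resize(s["image"][140:270,240:400],None,fx=4,fy=4,interpolation=cv2.INTER_CUBIC))
E
```

```text
time: 6.4
eef_pos: [0.4706, 0.0172, 0.1134]
tool_rot: [-3.142, -0.0, 1.7]
ft_force: [0.9, -0.3, -0.2]
finger_gap: 0.0
grip_force: 0.0
```

View pics/side2.png

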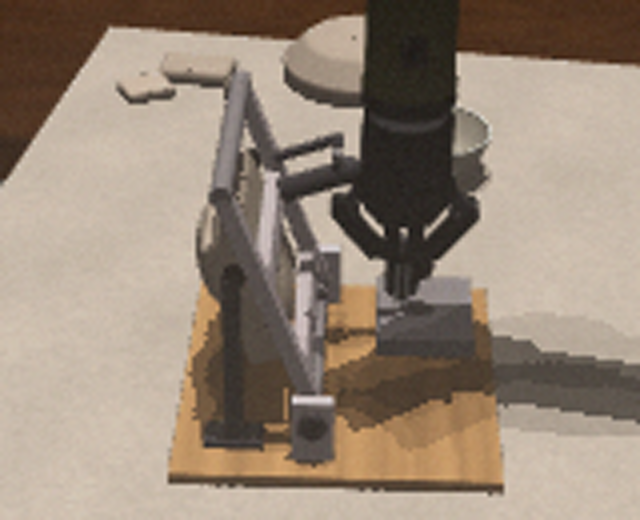

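The leg is down past the fingers near (400,300) and the force is back to zero, so it appears to have snapped. I'll rise, check by depth, and go above the bar.

```bash
python3 -m creep '[{"dx":0,"dy":0,"dz":-1,"wx":0,"wy":0,"wz":0,"gripper":1},{"dx":0,"dy":0,"dz":-1,"wx":0,"wy":0,"wz":0,"gripper":1},{"dx":0,"dy":0,"dz":-1,"wx":0,"wy":0,"wz":0,"gripper":1},{"dx":0,"dy":0,"dz":-1,"wx":0,"wy":0,"wz":0,"gripper":1},{"dx":0,"dy":0,"dz":-1,"wx":0,"wy":0,"wz":0,"gripper":1},{"dx":0,"dy":0,"dz":-1,"wx":0,"wy":0,"wz":0,"gripper":0},{"dx":0,"dy":0,"dz":-1,"wx":0,"wy":0,"wz":0,"gripper":-0.5},{"dx":0,"dy":0,"dz":-1,"wx":0,"wy":0,"wz":0,"gripper":-1},{"dx":0,"dy":0,"dz":-0.5,"wx":0,"wy":0,"wz":0,"gripper":-1}]'
python3 - <<'E'
from workcell import bot
import cv2
s=bot.snapshot("side");cv2.imwrite("pics/side3.png",cv2.resize(s["image"][140:270,240:400],None,fx=4,fy=4,interpolation=cv2.INTER_CUBIC))
E
```

```text
time: 7.58
eef_pos: [0.4713, 0.0176, 0.3276]
tool_rot: [3.14, 0.0, 1.699]
ft_force: [-0.2, -0.0, -0.1]
finger_gap: 0.849
grip_force: 0.0
```

View pics/side3.png

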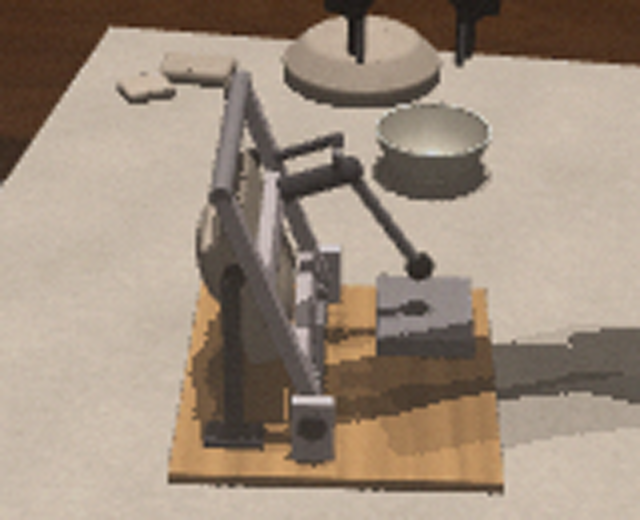

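The kickstand is fully down, with the foot at (418,265) hanging above the plate. Moving over the bar and down.

```bash
python3 -m creep '[{"dx":-0.2,"dy":1,"dz":0,"wx":0,"wy":0,"wz":0,"gripper":-1},{"dx":-0.2,"dy":1,"dz":0,"wx":0,"wy":0,"wz":0,"gripper":-1},{"dx":-0.2,"dy":1,"dz":0,"wx":0,"wy":0,"wz":0,"gripper":-1},{"dx":-0.2,"dy":1,"dz":0,"wx":0,"wy":0,"wz":0,"gripper":-1},{"dx":-0.2,"dy":1,"dz":0,"wx":0,"wy":0,"wz":0,"gripper":-1},{"dx":-0.2,"dy":0.95,"dz":0,"wx":0,"wy":0,"wz":0,"gripper":-1},{"dx":0,"dy":0,"dz":0.6,"wx":0,"wy":0,"wz":0,"gripper":-1},{"dx":0,"dy":0,"dz":0.6,"wx":0,"wy":0,"wz":0,"gripper":-1}]'
python3 - <<'E'
from workcell import bot
import cv2
s=bot.snapshot("side");cv2.imwrite("pics/side4.png",cv2.resize(s["image"][100:270,220:400],None,fx=3.5,fy=3.5,interpolation=cv2.INTER_CUBIC))
E
```

```text
time: 8.62
eef_pos: [0.6208, 0.0069, 0.2945]
tool_rot: [-3.139, 0.0, 1.7]
ft_force: [-0.0, -1.2, -0.1]
finger_gap: 1.001
grip_force: 0.0
```

View pics/side4.png

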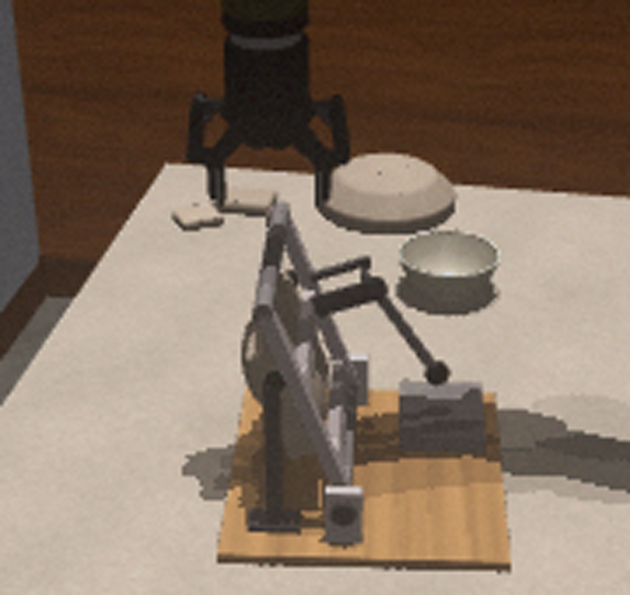

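The fingers straddle the bar. Down 60 mm and grip at 30 N.

```bash
python3 -m creep '[{"dx":0,"dy":0.08,"dz":0.8,"wx":0,"wy":0,"wz":0,"gripper":-1},{"dx":0,"dy":0,"dz":0.8,"wx":0,"wy":0,"wz":0,"gripper":-1},{"dx":0,"dy":0,"dz":0.75,"wx":0,"wy":0,"wz":0,"gripper":-1},{"dx":0,"dy":0,"dz":0,"wx":0,"wy":0,"wz":0,"gripper":1},{"dx":0,"dy":0,"dz":0,"wx":0,"wy":0,"wz":0,"gripper":1},{"dx":0,"dy":0,"dz":0,"wx":0,"wy":0,"wz":0,"gripper":1},{"dx":0,"dy":0,"dz":0,"wx":0,"wy":0,"wz":0,"gripper":1},{"dx":0,"dy":0,"dz":0,"wx":0,"wy":0,"wz":0,"gripper":1},{"dx":0,"dy":0,"dz":0,"wx":0,"wy":0,"wz":0,"gripper":1}]' 30
```

```text
time: 9.8
eef_pos: [0.6195, 0.0065, 0.2382]
tool_rot: [-3.132, 0.002, 1.7]
ft_force: [-11.8, -1.8, 8.9]
finger_gap: 0.2
grip_force: 29.6
```

```bash
python3 -m creep '[{"dx":0,"dy":-0.28,"dz":-0.1,"wx":0,"wy":0,"wz":0,"gripper":1},{"dx":0,"dy":-0.28,"dz":-0.09,"wx":0,"wy":0,"wz":0,"gripper":1},{"dx":0,"dy":-0.29,"dz":-0.08,"wx":0,"wy":0,"wz":0,"gripper":1},{"dx":0,"dy":-0.29,"dz":-0.07,"wx":0,"wy":0,"wz":0,"gripper":1},{"dx":0,"dy":-0.29,"dz":-0.06,"wx":0,"wy":0,"wz":0,"gripper":1},{"dx":0,"dy":-0.29,"dz":-0.05,"wx":0,"wy":0,"wz":0,"gripper":1}]'
```

```text
time: 10.55
eef_pos: [0.5819, 0.0016, 0.2497]
tool_rot: [3.14, 0.0, 1.699]
ft_force: [2.4, 1.0, -3.0]
finger_gap: 0.199
grip_force: 30.1
```

```bash
python3 -m creep '[{"dx":0,"dy":-0.2,"dz":-0.02,"wx":0,"wy":0,"wz":0,"gripper":1},{"dx":0,"dy":-0.2,"dz":-0.02,"wx":0,"wy":0,"wz":0,"gripper":1},{"dx":0,"dy":-0.2,"dz":-0.01,"wx":0,"wy":0,"wz":0,"gripper":1},{"dx":0,"dy":-0.15,"dz":-0.01,"wx":0,"wy":0,"wz":0,"gripper":1},{"dx":0,"dy":-0.1,"dz":-0.01,"wx":0,"wy":0,"wz":0,"gripper":1},{"dx":0,"dy":-0.1,"dz":0,"wx":0,"wy":0,"wz":0,"gripper":1},{"dx":0,"dy":0,"dz":0,"wx":0,"wy":0,"wz":0,"gripper":1}]'
```

```text
time: 11.42
eef_pos: [0.559, -0.0013, 0.2522]
tool_rot: [3.138, 0.001, 1.699]
ft_force: [2.3, 0.0, 6.7]
finger_gap: 0.194
grip_force: 31.5
```

```bash
python3 -m creep '[{"dx":0,"dy":-0.08,"dz":0,"wx":0,"wy":0,"wz":0,"gripper":1},{"dx":0,"dy":-0.08,"dz":0,"wx":0,"wy":0,"wz":0,"gripper":1},{"dx":0,"dy":0,"dz":0,"wx":0,"wy":0,"wz":0,"gripper":1}]'
python3 -m creep '[{"dx":0,"dy":-0.06,"dz":0,"wx":0,"wy":0,"wz":0,"gripper":1},{"dx":0,"dy":0,"dz":0,"wx":0,"wy":0,"wz":0,"gripper":1}]'
```

```text
time: 11.8
eef_pos: [0.5551, -0.0019, 0.2522]
tool_rot: [3.138, 0.001, 1.699]
ft_force: [2.2, -0.5, 7.4]
finger_gap: 0.197
grip_force: 31.7
time: 12.05
eef_pos: [0.5539, -0.002, 0.2523]
tool_rot: [3.138, 0.001, 1.699]
ft_force: [2.9, -0.7, 6.6]
finger_gap: 0.199
grip_force: 31.7
```

```bash
python3 -m creep '[{"dx":0,"dy":-0.06,"dz":0,"wx":0,"wy":0,"wz":0,"gripper":1},{"dx":0,"dy":0,"dz":0,"wx":0,"wy":0,"wz":0,"gripper":1},{"dx":0,"dy":0,"dz":0,"wx":0,"wy":0,"wz":0,"gripper":1}]'
```

```text
time: 12.42
eef_pos: [0.552, -0.0023, 0.2522]
tool_rot: [3.139, 0.001, 1.699]
ft_force: [2.0, -0.7, 8.5]
finger_gap: 0.194
grip_force: 31.8
```

Still free. Continuing in small steps.

```bash
python3 -m creep '[{"dx":0,"dy":-0.06,"dz":0,"wx":0,"wy":0,"wz":0,"gripper":1},{"dx":0,"dy":0,"dz":0,"wx":0,"wy":0,"wz":0,"gripper":1},{"dx":0,"dy":0,"dz":0,"wx":0,"wy":0,"wz":0,"gripper":1}]'

```

```text
time: 12.8
eef_pos: [0.5507, -0.0024, 0.2522]
tool_rot: [3.138, 0.001, 1.699]
ft_force: [2.9, -1.4, 7.1]
finger_gap: 0.194
grip_force: 31.8
```

```bash
python3 -m creep '[{"dx":0,"dy":-0.05,"dz":0,"wx":0,"wy":0,"wz":0,"gripper":1},{"dx":0,"dy":0,"dz":0,"wx":0,"wy":0,"wz":0,"gripper":1},{"dx":0,"dy":0,"dz":0,"wx":0,"wy":0,"wz":0,"gripper":1}]'

```

```text
time: 13.18
eef_pos: [0.5491, -0.0027, 0.252]
tool_rot: [3.139, 0.001, 1.699]
ft_force: [2.5, -1.0, 7.4]
finger_gap: 0.197
grip_force: 31.9
```

```bash
python3 -m creep '[{"dx":0,"dy":-0.05,"dz":0,"wx":0,"wy":0,"wz":0,"gripper":1},{"dx":0,"dy":0,"dz":0,"wx":0,"wy":0,"wz":0,"gripper":1},{"dx":0,"dy":0,"dz":0,"wx":0,"wy":0,"wz":0,"gripper":1}]'

```

```text
time: 13.55
eef_pos: [0.5479, -0.0028, 0.2521]
tool_rot: [3.139, 0.001, 1.699]
ft_force: [1.9, -1.7, 7.0]
finger_gap: 0.194
grip_force: 31.9
```

```bash
python3 -m creep '[{"dx":0,"dy":-0.05,"dz":0,"wx":0,"wy":0,"wz":0,"gripper":1},{"dx":0,"dy":0,"dz":0,"wx":0,"wy":0,"wz":0,"gripper":1},{"dx":0,"dy":0,"dz":0,"wx":0,"wy":0,"wz":0,"gripper":1}]'

```

```text
time: 13.92
eef_pos: [0.5468, -0.003, 0.2521]
tool_rot: [3.139, 0.001, 1.699]
ft_force: [1.5, -1.4, 6.2]
finger_gap: 0.195
grip_force: 31.9
```

```bash
python3 -m creep '[{"dx":0,"dy":-0.05,"dz":0,"wx":0,"wy":0,"wz":0,"gripper":1},{"dx":0,"dy":0,"dz":0,"wx":0,"wy":0,"wz":0,"gripper":1},{"dx":0,"dy":0,"dz":0,"wx":0,"wy":0,"wz":0,"gripper":1}]'
python3 - <<'E'
from workcell import bot
import cv2,numpy as np
from h import cloud
s=bot.snapshot("side");cv2.imwrite("pics/side5.png",cv2.resize(s["image"][140:270,240:400],None,fx=4,fy=4,interpolation=cv2.INTER_CUBIC))
for n in("scene","side"):
    P=cloud(bot.snapshot(n));a=np.radians(7.5);q=(P-[.5497,-.0035,.05])@np.array([[np.cos(a),-np.sin(a),0],[np.sin(a),np.cos(a),0],[0,0,1]])
    # bar ends, clear of the fingers
    m=(q[...,2]>.212)&(q[...,2]<.23)&(abs(q[...,0])<.03)&(abs(q[...,1])>.06)&(abs(q[...,1])<.105)
    print(n,m.sum(),q[m][:,0].mean() if m.any() else 0,q[m][:,2].max() if m.any() else 0)
E
```

```text
time: 14.3
eef_pos: [0.5461, -0.003, 0.2521]
tool_rot: [3.138, 0.0, 1.699]
ft_force: [3.7, -1.8, 6.0]
finger_gap: 0.194
grip_force: 31.8
scene 128 -0.0008696941122891212 0.2268781645860964
side 63 -0.00338389785447962 0.22594523140980133
```

View pics/side5.png

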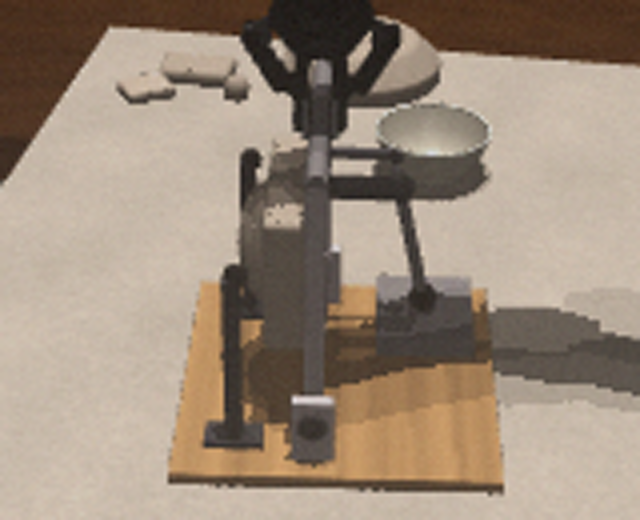

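The frame is upright and the foot at (423,298) is meeting the plate. The last step moved only 0.7 mm and the force rose, so contact is starting. A little more.

```bash
python3 -m creep '[{"dx":0,"dy":-0.05,"dz":0,"wx":0,"wy":0,"wz":0,"gripper":1},{"dx":0,"dy":0,"dz":0,"wx":0,"wy":0,"wz":0,"gripper":1},{"dx":0,"dy":0,"dz":0,"wx":0,"wy":0,"wz":0,"gripper":1}]'

```

```text
time: 14.82
eef_pos: [0.5456, -0.0031, 0.2522]
tool_rot: [3.136, 0.0, 1.699]
ft_force: [5.6, -0.6, 5.9]
finger_gap: 0.192
grip_force: 31.6
```

```bash
python3 -m creep '[{"dx":0,"dy":-0.05,"dz":0,"wx":0,"wy":0,"wz":0,"gripper":1},{"dx":0,"dy":0,"dz":0,"wx":0,"wy":0,"wz":0,"gripper":1},{"dx":0,"dy":0,"dz":0,"wx":0,"wy":0,"wz":0,"gripper":1}]'

```

```text
time: 15.2
eef_pos: [0.5453, -0.0031, 0.2522]
tool_rot: [3.134, -0.0, 1.699]
ft_force: [7.2, -1.7, 3.7]
finger_gap: 0.201
grip_force: 31.5
```

The bar is stopped and the push is rising steadily, about 5 N net, which puts roughly 10 N or more on the foot. I'll settle briefly, then hand in.

```bash
python3 -m creep '[{"dx":0,"dy":-0.02,"dz":0,"wx":0,"wy":0,"wz":0,"gripper":1},{"dx":0,"dy":0,"dz":0,"wx":0,"wy":0,"wz":0,"gripper":1},{"dx":0,"dy":0,"dz":0,"wx":0,"wy":0,"wz":0,"gripper":1},{"dx":0,"dy":0,"dz":0,"wx":0,"wy":0,"wz":0,"gripper":1},{"dx":0,"dy":0,"dz":0,"wx":0,"wy":0,"wz":0,"gripper":1}]' && python3 -c "
from workcell import bot
s=bot.get_state();print(s['ft_force'],s['eef_pos'])
print(bot.sign_off())"
```

```text
time: 15.82
eef_pos: [0.5452, -0.0031, 0.2522]
tool_rot: [3.134, -0.0, 1.699]
ft_force: [9.4, -0.6, 2.5]
finger_gap: 0.197
grip_force: 31.4
[ 9.35148998 -0.62723986  2.5496196 ] [ 0.54516529 -0.00314834  0.25222825]
the job is handed in; nothing more can be done
None
```

I handed the job in at 15.8 s, with no verdict shown: the kickstand snapped down while the frame still leaned back, and the frame stands upright, held by its top bar and pushed forward with about 9 N so the foot bears on the plate; the can, cup and bowl were not touched.

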